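Unlatch and open the heating jacket and take out the copper tube

ROBOT

A 6-joint arm with a two-finger parallel gripper is mounted at the origin on the work surface. World frame = base frame: x ahead of the robot, y to its left, z up, the work surface at z = 0. Lengths are in m, angles in rad, forces in N, time in s.
With the tool pointing down it reaches from about 0.275 to 0.725 m from the base axis. Payload 5.6 kg.
Tool frame: the origin (TCP) lies between the finger pads; the fingertips stand 19 mm ahead of it and the grasp point (between the pads) is the TCP; x points along the fingers, z is the direction in which the jaws open and shut, and the axes are right-handed (so a half turn about x gives the same grasp; the last joint's range is limited). The gripper opens to 85 mm and grips with 20 to 120 N. Pads are 22 mm wide; open, the fingers measure 114 mm over their backs; the gripper's body (76 mm by 85 mm) begins 54 mm behind the grasp point. The pads swing forward as they close: fully open they stand 13 mm farther back than shut.
Start: joints at [-0.991, 0.255, 0.108, 0, -1.424, -0.285], TCP at [0.16, -0.526, 0.25] pointing down, gripper open.
Joint ranges: [-2.95, 2.95], [-1.21, 1.97], [-1.09, 1.5], [-2.87, 1.71], [-2.94, -0.07], [-3.05, 3.05]. Speed limits (rad/s): [2.57, 2.57, 3.14, 3.14, 3.14, 3.14].

INTERFACE

Orientations are given as a rotation vector (axis times angle).
In Python, from workcell import read_state, camera, camera_info, hand_in gives the robot as it stands.
- The arm moves only by the tool servo_tool, never from a script. Its argument "increments" is a list that holds one entry, the list of rows, each a list of 4 numbers: the shift along the tool's x, y, z in units of 40 mm (1.0 is 40 mm), then the turn about the tool's x in rad. In form: [[[tx, ty, tz, twist], ...]]. A call has exactly 5 rows; each row shifts and turns the commanded pose from where the row before left it, along the tool's axes as they then stand; what a row does not reach is not made up. A row lasts 1/12 s, in which the tool goes at most 41.7 mm and 7.16 degrees, less where a joint would pass 70% of its speed; a pose out of reach is approached as far as the arm can. A call is refused whole if a number of a shift passes 1 or a number of a turn 0.125, either way. A call with a gripper value outside its range is refused whole. "claw" is the gripper command: -1 is shut, 1 is fully open, values between are in proportion, set as the call begins (left out, the last holds). The fingers move at their own pace and stop on an object; "squeeze" is the grip in N (left out, the last holds). Time passes only in rows, so rows that do not move let the fingers close, or fill a call up. It gives the time, the measured TCP pose, the force and the opening at its end, in the units of the state.
- read_state(): the state, without advancing time (a new reading comes with each control period).
- camera(name): name is "scene" or "side" or "wrist"; returns the picture (384x512x3 uint8, red, green, blue); there is no depth.
- camera_info(name): a dict with "camera_matrix" (3x3 intrinsics, pixels), "k1" (the pictures are not rectified: a ray, as slopes to the right and down, at radius r is drawn at 1 + k1 r^2 times it, then the intrinsics apply), "R" (3x3) and "t" (3): a world point X has camera coordinates R X + t. Camera axes: x right, y down, z forward; pixel columns grow to the right and rows downward; lengths in m; the calibration is good to about 2 mm. A picture is of the moment at which its call begins: read the wrist's pose just before it. camera_info takes no time and is no camera call; for the wrist camera it gives the pose at the moment of the call.
- hand_in(): hands the job in, once; it reports no verdict.
The state is a dict: "time_s": time; "qpos": joint angles; "dq": joint speeds; "effort": joint torques, N m; "eef_pos": TCP position; "orientation": TCP orientation; "contact_force": force on the tool from outside, world axes, zero at the start; "moment": the same for the moment, N m; "finger_gap": finger opening in m.
Only numpy, scipy, OpenCV 4.12 (cv2) and the standard library are available. Lean on these libraries where they do the work, as an engineer would, in place of code of your own. Each camera call takes 0.05 s, during which the arm holds its last target. There are 200 camera calls.

TASK

The copper tube has to come out of the hinged heating jacket. Pull the steel spring collar of the slanted latch right back, turn it anticlockwise (looking at its end) until it comes up against its stop, and let it settle in its rest notch so that it stays back by itself; then swing the lid up and past upright so that it stays open. Lift the tube out and lay it gently in both vees of the wooden stand, and do not shift the carton, the flask or the cup.

Things in the scene. Friction and masses are not known exactly. Their poses are not given: they have to be found in the camera images.
- jacket: Heating jacket fixed to the bench: grey base plate 195 x 250 x 12 mm, aluminium box (98 along x, 200 along y, rim 60 mm up) and lid (top 101 mm up). Origin on the bench under the box's middle; z up, y along the box; handle and latch at the front (-x), hinge at +x. A grey bracket 40 mm wide at x -80 to -108, y +45 mm carries the slanted latch. Inside walls stand 86 mm apart in x.
- collar: Spring collar of the latch: ribbed steel sleeve 44 mm in diameter (47 at the outer rim), 54 mm long plus 10 mm cap with a dark slot across its end. Origin on its axis, mid-sleeve, 37 mm from the outer end; z runs out along the latch, 38 degrees from vertical, leaning to the jacket's -x; x, y turn with it. Locked, it is at (-102, 45, 150) mm in the jacket's frame. Beneath the sleeve there is 1 mm, then a 42 mm wide flange and the boss.
- latch (a joint): Pull of collar and pin along the latch axis, m: 0 home (lid locked), 0.022 end stop, 0.015 resting in the notch (lid free). The spring pulls home with 5 N at 0, 13 N at 0.022. Home, the collar turns idly for part of a turn, then meets the side of a hidden ledge (not the stop); pulled past 0.0185 it turns anticlockwise (positive about the collar's z) over the ledge to a hard stop.
- collar_end (a point): Middle of the collar's outer end face (top edge 185 mm above the bench, 200 mm when resting back); does not turn. The stop lies 1.1 to 1.7 rad anticlockwise of the collar's start; turning takes under 0.1 N m before it. Let go within 4 degrees of the stop, the collar drops into its notch and stays (0.015); let go earlier, it stays on the ledge (0.0185) or springs home: then pull and turn again.
- lid (a joint): Angle of the lid about its hinge, rad: 0 shut, 1.57 upright, 1.95 fully open against its stop. It weighs 0.5 kg, its hinge is nearly free, and from about 1.1 rad on it falls open by itself.
- lid_handle (a point): Middle of the lid's straight round handle bar (steel, along the jacket's y, 90 mm long, 11 mm thick), 35 mm in front of the lid's front face; lid shut, it is at (-84, -50, 82) mm in the jacket's frame. It moves with the lid.
- lid_hinge (a point): Point on the lid's hinge line, which runs along the jacket's y: at (57, 0, 46) mm in the jacket's frame.
- tube: Copper tube 36 mm in diameter, 170 mm long, about 0.35 kg, lying along the jacket's y in two white vee saddles inside the jacket (hidden until the lid is open). Origin on its surface at mid-length (underside at the start), y along the tube; it may roll.
- tube_mid (a point): Centre of the copper tube, on its axis half-way along; 58 mm above the bench in the jacket. The saddles are 120 mm apart; between them there are 25 mm free on either side of the tube and 39 mm below its axis.
- stand_rest (a point): Where the tube's centre comes to lie in the wooden stand, 54 mm above the bench. The stand is fixed: a board 76 x 110 x 14 mm with two 14 mm thick vees, 84 mm apart between their middles; its y runs from vee to vee; between the vees it is free down to the board.
- carton: Closed cardboard carton 75 x 105 x 72 mm, a bystander; origin at the centre of its underside.
- flask: Steel vacuum flask with a black cap, 82 mm in diameter, 225 mm high, a bystander; origin at the centre of its underside.
- cup: White cup, 86 mm wide, 105 mm high, a bystander; origin at the centre of its underside.
There are look-alikes about, which are no part of the job. What is shaped like the part that bears stand_rest but black, green or purple is not meant.

How it is judged:
By the outcome, as a careful person would: the job done as asked, in the order asked, and still so for the second after the job is handed in, with the robot touching nothing.
It also fails if it takes over 66 s, if anything falls off the work surface, if the arm or the gripper's body presses on something with over 40 N, if the wrist force passes 120 N, or if a joint passes its speed limit or range.

## Working session

There is one attempt and no reset: what is moved stays moved. The work goes in short steps, Python scripts to look and compute and a tool call to move; the robot and the scene stay as the last step left them, time stands still between calls to the robot, and variables do not carry over. Pictures are saved under pics/ and viewed, about 8 in all and at most 12, crops included, and the job is handed in when it is done.

Besides the shell and the picture viewer there is one more tool, called after ">>>" as name(argument=value, ...) on one line, values as JSON. servo_tool: Moves the arm, as the interface text tells. Its arguments: {"type":"object","properties":{"increments":{"type":"array"},"claw":{"type":"number"},"squeeze":{"type":"number"}},"required":["increments"]}

```bash
ls; mkdir -p pics
python3 - <<'E'
from workcell import *
import cv2,numpy as np
s=read_state();print(s)
a=camera("scene");b=camera("side")
cv2.imwrite("pics/scene0.png",a[...,::-1]);cv2.imwrite("pics/side0.png",b[...,::-1])
for n in("scene","side","wrist"):print(n,camera_info(n))
E
```

```text
pics
{'time_s': 0.0, 'qpos': array([-9.91357510e-01,  2.55749233e-01,  1.06967245e-01, -5.18277712e-04,
       -1.42388437e+00, -2.84582633e-01]), 'dq': array([-1.54112412e-03,  1.81915530e-03, -8.99927793e-05, -5.55226414e-05,
       -2.91173880e-04,  8.30113731e-04]), 'effort': array([ 1.74185399e-03, -3.86622262e+01,  2.37939280e+01,  5.36490306e+00,
       -6.05726265e-03, -1.55776218e-05]), 'eef_pos': array([ 0.15975219, -0.52579233,  0.24937317]), 'orientation': array([-1.42129743,  1.05386106,  1.42409058]), 'contact_force': array([ 0.14593025,  0.80235031, -0.20887925]), 'moment': array([-0.01616428,  0.02209405, -0.03777466]), 'finger_gap': 0.08566563599362058}
scene {'camera_matrix': array([[378.82950545,   0.        , 247.66369495],
       [  0.        , 378.82950545, 190.47531792],
       [  0.        ,   0.        ,   1.        ]]), 'k1': -0.10386082464868872, 'R': array([[ 0.57615072,  0.81727714, -0.01041286],
       [ 0.65486634, -0.46920536, -0.59244949],
       [-0.4890812 ,  0.33452117, -0.8055403 ]]), 't': array([-0.29256006, -0.21943158,  1.33879228])}
side {'camera_matrix': array([[408.34722847,   0.        , 252.82572719],
       [  0.        , 408.34722847, 187.63480756],
       [  0.        ,   0.        ,   1.        ]]), 'k1': -0.018723232234949035, 'R': array([[-0.99747344, -0.06791361,  0.02084389],
       [-0.0539754 ,  0.53374269, -0.84392263],
       [ 0.04618856, -0.84291547, -0.53605982]]), 't': array([0.46761552, 0.11368924, 1.16402846])}
wrist {'camera_matrix': array([[281.82924305,   0.        , 260.18289902],
       [  0.        , 281.82924305, 194.12364342],
       [  0.        ,   0.        ,   1.        ]]), 'k1': 0.006346536888690743, 'R': array([[-0.2908731 ,  0.95675885,  0.00231039],
       [ 0.91604042,  0.27779528,  0.28930907],
       [ 0.2761572 ,  0.08626863, -0.95723295]]), 't': array([ 0.54893552, -0.03885299,  0.37900208])}
```

Run:
```python
import cv2,numpy as np
a=cv2.imread("pics/scene0.png");b=cv2.imread("pics/side0.png")
cv2.imwrite("pics/scene0b.png",cv2.resize(a,(800,600)));cv2.imwrite("pics/side0b.png",cv2.resize(b,(800,600)))
```

```text
(no output)
```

View pics/scene0b.png

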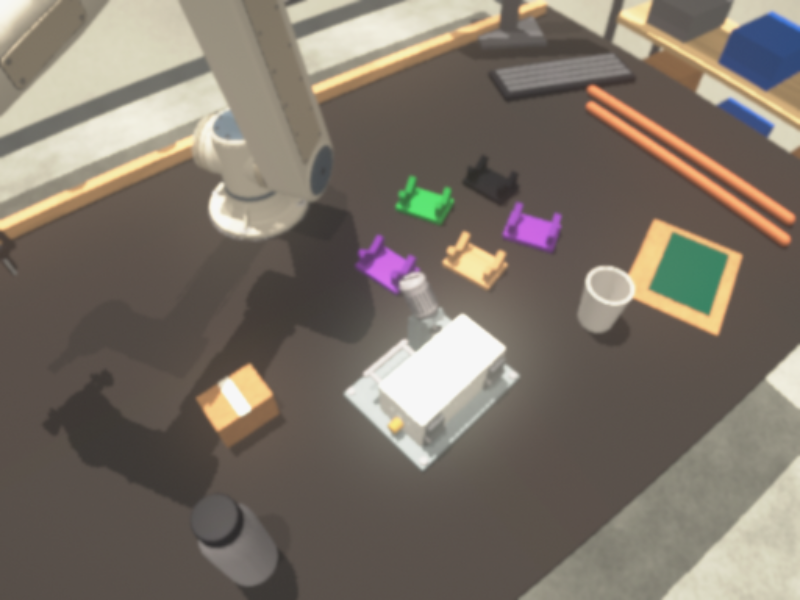

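View pics/side0b.png

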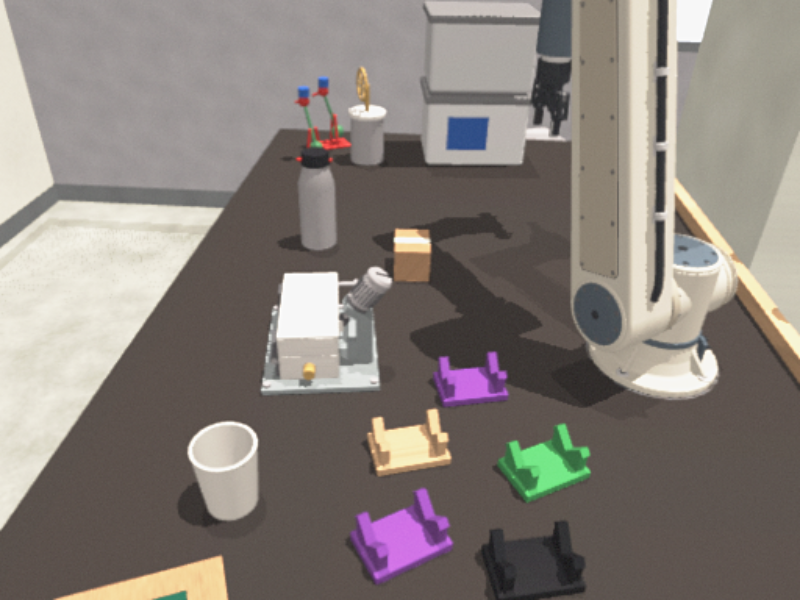

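The scene view (800x600 scale) shows the jacket around (440,390), with its collar at (418,295) and handle at (390,360). The wooden stand is at (475,260), the carton at (238,405), the flask at (235,540) and the cup at (605,300). The side view agrees: wooden stand (408,445), collar (372,285).

```bash
cat > h.py <<'E'
import cv2,numpy as np
from scipy.spatial.transform import Rotation as Ro
from workcell import *
def rays(ci,uv):
    d=np.array([ci["k1"],0,0,0,0.])
    n=cv2.undistortPoints(np.array(uv,float).reshape(-1,1,2),ci["camera_matrix"],d)[:,0]
    R,t=ci["R"],ci["t"]; return -R.T@t, np.c_[n,np.ones(len(n))]@R
def plane(ci,uv,z):
    o,d=rays(ci,uv); return o+d*((z-o[2])/d[:,2])[:,None]
def proj(ci,P):
    P=np.array(P,float).reshape(-1,3)
    return cv2.projectPoints(P,cv2.Rodrigues(ci["R"])[0],ci["t"],ci["camera_matrix"],np.array([ci["k1"],0,0,0,0.]))[0][:,0]
def big(m):
    cs,_=cv2.findContours(m.astype(np.uint8),cv2.RETR_EXTERNAL,cv2.CHAIN_APPROX_NONE)
    return sorted(cs,key=cv2.contourArea,reverse=True)
def rect(P): return cv2.minAreaRect((P[:,:2]*1000).astype(np.float32))
def show(name,n):
    ci=camera_info(name);a=camera(name);cv2.imwrite(n,a[...,::-1]);return ci,a
E
python3 - <<'E'
from h import *
s=read_state();print(Ro.from_rotvec(s['orientation']).as_matrix().round(3))
for n in("scene","side"):
    ci=camera_info(n);a=cv2.imread(f"pics/{n}0.png");h=cv2.cvtColor(a,cv2.COLOR_BGR2HSV)
    roi=np.zeros(a.shape[:2],np.uint8)
    # lid top: bright unsaturated
    w=(h[...,2]>225)&(h[...,1]<25)
    x0,x1,y0,y1=((220,340,190,300) if n=="scene" else (165,250,165,250))
    roi[y0:y1,x0:x1]=1
    c=big(w&(roi>0))[0];P=plane(ci,c[:,0]+0.0,.101);print(n,"lid",cv2.contourArea(c),rect(P))
    wood=(h[...,0]>8)&(h[...,0]<25)&(h[...,1]>70)&(h[...,2]>120)
    roi[:]=0;x0,x1,y0,y1=((275,330,140,190) if n=="scene" else (230,295,255,310));roi[y0:y1,x0:x1]=1
    c=big(wood&(roi>0))[0]
    print(n,"stand",cv2.contourArea(c),rect(plane(ci,c[:,0],.014)))
E
```

```text
[[-0.001 -0.957 -0.29 ]
 [ 0.002 -0.29   0.957]
 [-1.     0.     0.002]]
scene lid 3308.5 ((608.5435791015625, 9.145469665527344), (132.16795349121094, 247.36289978027344), 8.510149955749512)
scene stand 875.0 ((424.3605041503906, 278.6851501464844), (130.25369262695312, 114.6716079711914), 17.81736946105957)
side lid 1463.5 ((602.1751708984375, 37.602439880371094), (131.2266387939453, 206.7200164794922), 8.658585548400879)
side stand 1451.0 ((430.8978576660156, 262.681884765625), (121.76063537597656, 118.0436782836914), 17.063539505004883)
```

>>> servo_tool(increments=[[[-0.5,-0.6,0.6,0],[-0.5,-0.6,0.6,0],[-0.5,-0.6,0.6,0],[-0.5,-0.6,0.6,0],[-0.5,-0.6,0.6,0]]])

```text
time_s: 0.52
eef_pos: [0.2399, -0.375, 0.3508]
orientation: [-1.422, 1.055, 1.423]
contact_force: [2.1, -1.1, 0.3]
finger_gap: 0.0855
```

>>> servo_tool(increments=[[[0,-0.74,0.67,0],[0,-0.74,0.67,0],[0,-0.74,0.67,0],[0,-0.74,0.67,0],[0,-0.74,0.67,0]]])

```text
time_s: 0.93
eef_pos: [0.3427, -0.2034, 0.3502]
orientation: [-1.423, 1.055, 1.423]
contact_force: [2.2, -0.6, -0.4]
finger_gap: 0.0852
```

>>> servo_tool(increments=[[[0,-0.74,0.67,0],[0,-0.74,0.67,0],[0,-0.74,0.67,0],[0,-0.74,0.67,0],[0,-0.74,0.67,0]]])

```text
time_s: 1.35
eef_pos: [0.4455, -0.032, 0.3502]
orientation: [-1.423, 1.055, 1.423]
contact_force: [0.9, -1.2, -0.1]
finger_gap: 0.0855
```

>>> servo_tool(increments=[[[0,-0.4,0.3,0],[0,-0.4,0.3,0],[0,0,0,0.073],[0,0,0,0.073],[0,0,0,0]]])

```text
time_s: 1.77
eef_pos: [0.4688, -0.0014, 0.3497]
orientation: [-1.316, 1.137, 1.318]
contact_force: [-0.1, 0.3, 1.4]
finger_gap: 0.0858
```

Run:
```python
from h import *
s=read_state();print(s['time_s'],s['eef_pos'],s['qpos'].round(3),Ro.from_rotvec(s['orientation']).as_matrix().round(3))
ci,a=show("wrist","pics/w1.png");np.save("pics/w1.npy",ci,allow_pickle=True)
cv2.imwrite("pics/w1b.png",cv2.resize(a[...,::-1],(800,600)))
```

```text
1.7667 [ 0.46879871 -0.0014408   0.3496674 ] [ 0.332  0.083  0.147 -0.    -1.636 -1.756] [[-0.001 -0.989 -0.146]
 [-0.    -0.146  0.989]
 [-1.     0.001 -0.   ]]
```

View pics/w1b.png

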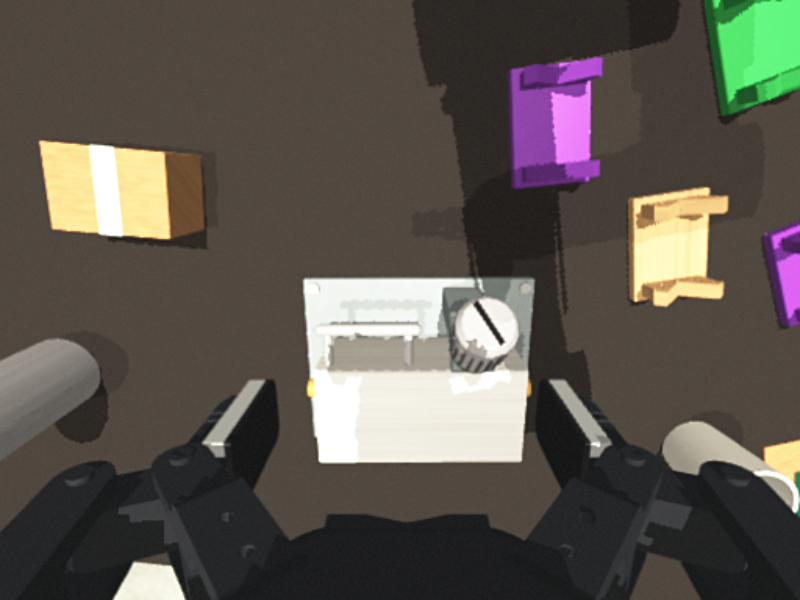

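The wrist view (800x600 scale) shows the plate's front corners at (304,278) and (533,278), and the lid top's back corners at (319,462) and (522,462). The collar cap is at (486,326) with its slot slanted, the handle bar at (370,329), and the wooden stand's board spans about (630–710, 190–300).

```bash
cat >> h.py <<'E'
def jw(P,J):
    P=np.array(P,float).reshape(-1,3);c,s=np.cos(J[2]),np.sin(J[2])
    return P@np.array([[c,s,0],[-s,c,0],[0,0,1]])+[J[0],J[1],0]
E
python3 - <<'E'
from h import *
ci=np.load("pics/w1.npy",allow_pickle=True).item()
a=cv2.imread("pics/w1.png");h=cv2.cvtColor(a,cv2.COLOR_BGR2HSV)
f=.64
lid=plane(ci,np.array([(312,370),(527,370),(522,462),(319,462)])*f,.101)*1000
pl=plane(ci,np.array([(304,278),(533,278)])*f,.012)*1000
print(lid.round(0)[:,:2].tolist(),pl.round(0)[:,:2].tolist())
b=lid[[3,2],:2]; v=b[1]-b[0];yaw=np.arctan2(-v[0],v[1]);print("yaw",np.degrees(yaw),np.linalg.norm(v))
v=pl[1]-pl[0];print("yaw",np.degrees(np.arctan2(-v[0],v[1])),np.linalg.norm(v))
c=lid[:,:2].mean(0)/1000;J=[*c,yaw];print("J",J)
s38,c38=np.sin(np.radians(38)),np.cos(np.radians(38))
for nm,p in dict(end=(-.102-.037*s38,.045,.150+.037*c38),handle=(-.084,-.05,.082)).items():
    print(nm,jw(p,J).round(4),[ (k,(proj(q,jw(p,J))/f).round(1).tolist()) for k,q in(("w",ci),("side",camera_info("side")))])
print("handle meas",(plane(ci,[[370*f,329*f]],.082)).round(4))
wood=((h[...,0]>8)&(h[...,0]<25)&(h[...,1]>60)&(h[...,2]>100));wood[:, :390]=0;wood[:110]=0;wood[200:]=0
c=big(wood)[0];
print("stand",rect(plane(ci,c[:,0],.014)),cv2.contourArea(c),(c[:,0].min(0)/f,c[:,0].max(0)/f))
m=np.zeros(a.shape,np.uint8)
cv2.imwrite("pics/st.png",np.hstack([cv2.resize(a[110:200,390:480],(400,400),interpolation=2),cv2.resize(cv2.imread("pics/side0.png")[160:240,190:270],(400,400),interpolation=2)]))
E
```

```text
[[584.0, -72.0], [555.0, 124.0], [653.0, 142.0], [683.0, -57.0]] [[523.0, -104.0], [486.0, 139.0]]
yaw 8.43177429401656 200.58413334982552
yaw 8.43815835129932 245.99004159873627
J [np.float64(0.618881194970546), np.float64(0.03433727667192878), np.float64(0.14716222321560937)]
end [[0.4889 0.0606 0.1792]] [('w', [[488.8, 320.6]]), ('side', [[382.5, 273.8]])]
handle [[ 0.5431 -0.0274  0.082 ]] [('w', [[367.2, 328.0]]), ('side', [[356.5, 293.5]])]
handle meas [[ 0.5437 -0.0247  0.082 ]]
stand ((433.7983703613281, 280.22247314453125), (123.1209487915039, 100.73330688476562), 17.198034286499023) 3728.0 (array([628.125 , 185.9375]), array([728.125, 306.25 ]))
```

View pics/st.png

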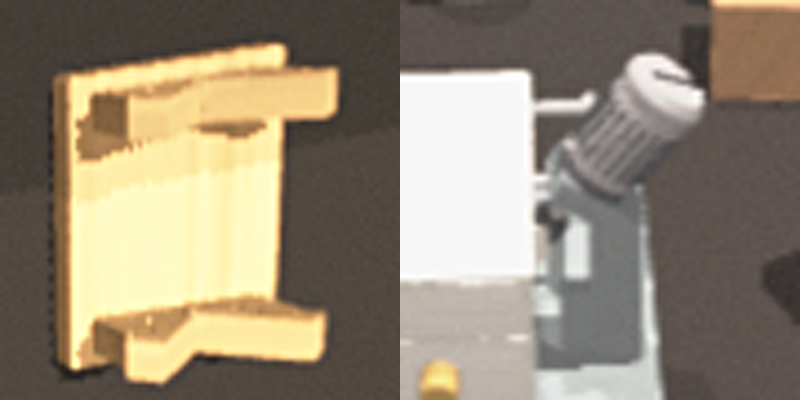

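>>> servo_tool(increments=[[[0,-0.64,0.73,0],[0,-0.635,0.725,0],[0.3,0,0,0.117],[0.3,0,0,0.117],[0.3,0,0,0.117]]], squeeze=40)

```text
time_s: 2.23
eef_pos: [0.5107, 0.0636, 0.3134]
orientation: [-1.057, 1.3, 1.057]
contact_force: [-0.6, 0.1, 0.6]
finger_gap: 0.0853
```

>>> servo_tool(increments=[[[0.3,0,0,0.117],[0.3,0,0,0.117],[0.3,0,0,0.117],[0.3,0,0,0],[0.3,0,0,0]]])

```text
time_s: 2.65
eef_pos: [0.5104, 0.0629, 0.2537]
orientation: [-0.794, 1.421, 0.794]
contact_force: [1.5, 0.8, 0.1]
finger_gap: 0.0849
```

Run:
```python
from h import *
s=read_state();print(s['time_s'],s['eef_pos'],s['qpos'].round(3),Ro.from_rotvec(s['orientation']).as_matrix().round(3))
ci,a=show("wrist","pics/w2.png");np.save("pics/w2.npy",ci,allow_pickle=True)
J=[.6189,.0343,.1472]
s38,c38=np.sin(np.radians(38)),np.cos(np.radians(38))
b=a[...,::-1].copy()
for d in(0,.027,.037):
    p=jw((-.102-d*s38,.045,.150+d*c38),J);u=proj(ci,p)[0];print(d,p,u);cv2.circle(b,tuple(int(v) for v in u),2,(0,0,255),-1)
cv2.imwrite("pics/w2b.png",cv2.resize(b,(800,600)))
```

```text
2.65 [0.51035479 0.06287434 0.25367404] [ 0.427  0.183  0.024 -0.    -1.412 -2.55 ] [[-0.    -0.852  0.524]
 [ 0.     0.524  0.852]
 [-1.     0.     0.   ]]
0 [[0.51140296 0.06385312 0.15      ]] [260.44526131 199.45190286]
0.027 [[0.49495987 0.06141506 0.17127629]] [246.43502818 192.10251329]
0.037 [[0.48886983 0.06051207 0.1791564 ]] [240.41319055 188.94368385]
```

View pics/w2b.png

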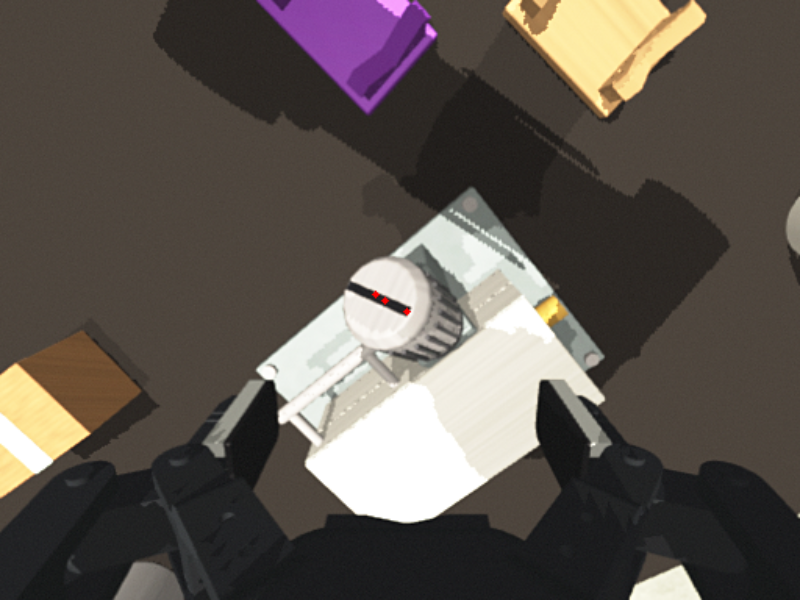

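The cap's centre is at (388,305) with its slot running from (350,288) to (410,312). My predicted end is at (376,295), so I triangulate the cap from three views.

Run:
```python
from h import *
L=lambda n:np.load(n,allow_pickle=True).item()
v=[(L("pics/w1.npy"),(486,326)),(L("pics/w2.npy"),(388,305)),(camera_info("side"),(381,278))]
A=np.zeros((3,3));b=np.zeros(3);os=[]
for ci,u in v:
    o,d=rays(ci,[np.array(u)*.64]);d=d[0]/np.linalg.norm(d[0]);M=np.eye(3)-np.outer(d,d);A+=M;b+=M@o;os.append((o,M))
X=np.linalg.solve(A,b);print(X,[np.linalg.norm(M@(X-o)) for o,M in os])
a=np.array([-.609,-.090,.788]);print("mid sleeve",X-.037*a)
```

```text
[0.49461097 0.06143265 0.17238082] [np.float64(0.0007565984990071241), np.float64(0.0028503718381442415), np.float64(0.003493334219976198)]
mid sleeve [0.51714397 0.06476265 0.14322482]
```

>>> servo_tool(increments=[[[0.53,-0.02,0.03,0],[0.53,-0.02,0.025,0],[0.53,0,0,0],[0.53,0,0,0],[0.53,0,0,0]]])

```text
time_s: 3.12
eef_pos: [0.5131, 0.064, 0.1478]
orientation: [-0.794, 1.42, 0.794]
contact_force: [-0.3, -0.4, -0.1]
finger_gap: 0.0856
```

>>> servo_tool(increments=[[[0,0,0,0],[0,0,0,0],[0,0,0,0],[0,0,0,0],[0,0,0,0]]], claw=-1, squeeze=40)

```text
time_s: 3.53
eef_pos: [0.5119, 0.0627, 0.1497]
orientation: [-0.795, 1.424, 0.793]
contact_force: [-5.6, -4.9, 1.4]
finger_gap: 0.0594
```

>>> servo_tool(increments=[[[0,0,0,0],[0,0,0,0],[0,0,0,0],[0,0,0,0],[0,0,0,0]]])

```text
time_s: 3.95
eef_pos: [0.5118, 0.0627, 0.1497]
orientation: [-0.795, 1.424, 0.793]
contact_force: [-5.5, -5.7, 0.6]
finger_gap: 0.0597
```

>>> servo_tool(increments=[[[0,0,0,0],[-0.1,0.06,-0.05,0],[-0.1,0.06,-0.05,0],[-0.1,0.06,-0.05,0],[-0.1,0.06,-0.05,0]]], squeeze=80)

```text
time_s: 4.37
eef_pos: [0.5022, 0.0643, 0.1654]
orientation: [-0.793, 1.415, 0.795]
contact_force: [5.0, 3.7, -12.1]
finger_gap: 0.0537
```

>>> servo_tool(increments=[[[0,0,0,0],[0,0,0,0],[0,0,0,0],[0,0,0,0],[0,0,0,0]]])

```text
time_s: 4.78
eef_pos: [0.5025, 0.0643, 0.1651]
orientation: [-0.793, 1.415, 0.794]
contact_force: [4.7, 4.9, -10.0]
finger_gap: 0.0537
```

Run:
```python
from h import *
s=read_state();a=np.array([-.609,-.090,.788]);print(s['eef_pos'],(s['eef_pos']-[.5118,.0627,.1497])@a*1000,s['contact_force'],s['contact_force']@a,s['moment'])
```

```text
[0.50248    0.06434856 0.16506271] 17.63332577691963 [ 4.69541467  4.9498606  -9.97073016] -11.16193035106148 [ 4.40960779 -3.09296736  2.02305866]
```

>>> servo_tool(increments=[[[-0.05,0.03,-0.025,0],[-0.05,0.03,-0.025,0],[0,0,0,-0.06],[0,0,0,-0.1],[0,0,0,-0.1]]])

```text
time_s: 5.2
eef_pos: [0.4982, 0.0623, 0.1683]
orientation: [-0.994, 1.331, 0.994]
contact_force: [7.0, -1.4, -12.2]
finger_gap: 0.0492
```

```bash
cat > st.py <<'E'
from h import *
s=read_state();a=np.array([-.609,-.090,.788]);R=Ro.from_rotvec(s['orientation']).as_matrix()
print(s['time_s'],s['eef_pos'],'pull',(s['eef_pos']-[.5118,.0627,.1497])@a*1000,'F',s['contact_force'].round(1),'Fa',s['contact_force']@a,'M',s['moment'].round(2),'Ma',s['moment']@a,'gap',s['finger_gap'],'yaw rel jacket',np.degrees(np.arctan2(-R[0,2],R[1,2]))-8.43,'q6',s['qpos'][5])
E
python3 st.py
```

```text
5.2 [0.49822144 0.06225703 0.168342  ] pull 22.99910678562851 F [  7.   -1.4 -12.2] Fa -13.753708523893646 M [ 0.48 -2.56  0.79] Ma 0.5597360129889553 gap 0.049198429304144975 yaw rel jacket -24.956670108098212 q6 -2.2965590353140297
```

>>> servo_tool(increments=[[[0,0,0,-0.1],[0,0,0,-0.1],[-0.02,0.015,0,-0.1],[0,0,0,-0.1],[0,0,0,-0.1]]])

```text
time_s: 5.62
eef_pos: [0.4955, 0.0594, 0.1687]
orientation: [-1.362, 1.112, 1.362]
contact_force: [-2.9, -1.6, -4.5]
finger_gap: 0.0435
```

```bash
python3 st.py
```

```text
5.6167 [0.49552218 0.05944678 0.16866297] pull 25.148800280077037 F [-2.9 -1.6 -4.5] Fa -1.6821193326534611 M [-1.29  0.58 -1.68] Ma -0.589122404891869 gap 0.04348934221491764 yaw rel jacket 3.461501770352273 q6 -1.8007886109333444
```

Run:
```python
from h import *
ci,a=show("wrist","pics/w3.png");c2,b=show("side","pics/s3.png")
cv2.imwrite("pics/c3.png",np.hstack([cv2.resize(a[100:300,150:360,::-1],(420,400)),cv2.resize(b[140:240,180:280,::-1],(380,400))]))
```

```text
(no output)
```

View pics/c3.png

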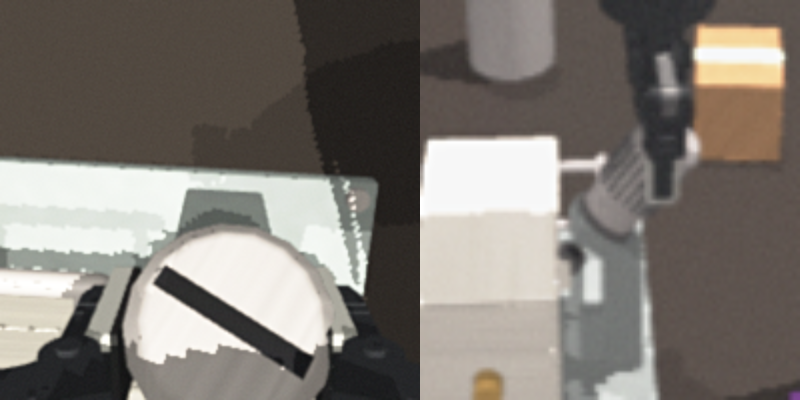

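The wrist crop shows the cap centred at about native (264,265) with its slot turned anticlockwise. I check how far out the cap is.

Run:
```python
from h import *
ci=camera_info("wrist");a=np.array([-.609,-.090,.788]);X=np.array([.4946,.0614,.1724])
for p in(0,.015,.022):
    c=X+a*p;u=np.array([.989,.1466,0])  # radii: jacket y
    y=np.array([-.1466,.989,0])
    print(p,proj(ci,[c,c+.0205*y,c-.0205*y]).round(0).tolist(),proj(camera_info("side"),[c]).round(0).tolist())
```

```text
0 [[264.0, 266.0], [306.0, 268.0], [221.0, 263.0]] [[243.0, 178.0]]
0.015 [[265.0, 261.0], [313.0, 264.0], [218.0, 259.0]] [[246.0, 173.0]]
0.022 [[266.0, 259.0], [316.0, 261.0], [216.0, 256.0]] [[248.0, 172.0]]
```

>>> servo_tool(increments=[[[0,-0.03,0.05,0],[0,0,0,0],[-0.04,0.03,0,0],[-0.04,0.03,0,0],[0,0,0,0]]])

```text
time_s: 6.13
eef_pos: [0.4947, 0.0607, 0.1698]
orientation: [-1.357, 1.116, 1.356]
contact_force: [9.6, -8.5, -22.3]
finger_gap: 0.0436
```

```bash
python3 st.py
```

```text
6.1333 [0.49473153 0.0607089  0.16976964] pull 26.388771866924657 F [  9.6  -8.5 -22.3] Fa -22.661110710780033 M [-3.59 -3.79 -1.07] Ma 1.6872642659709527 gap 0.04357748038805686 yaw rel jacket 3.0116251677011903 q6 -1.8122800328737025
```

>>> servo_tool(increments=[[[0,0,0,-0.1],[0,0,0,-0.1],[0,0,0,-0.1],[0,0,0,-0.1],[0,0,0,-0.1]]])

```text
time_s: 6.55
eef_pos: [0.489, 0.0535, 0.1669]
orientation: [-1.701, 0.823, 1.719]
contact_force: [8.3, -36.5, -30.2]
finger_gap: 0.0438
```

```bash
python3 st.py
```

```text
6.55 [0.48904712 0.05348104 0.16692874] pull 28.26245548636572 F [  8.3 -36.5 -30.2] Fa -25.585109969171416 M [-14.59  -2.68  -4.86] Ma 5.29442290105103 gap 0.04380055536840758 yaw rel jacket 31.56793916459265 q6 -1.3120848036369759
```

Run:
```python
from h import *
s=read_state();print(Ro.from_rotvec(s['orientation']).as_matrix().round(3))
ci,a=show("wrist","pics/w4.png");c2,b=show("side","pics/s4.png")
cv2.imwrite("pics/c4.png",np.hstack([cv2.resize(a[100:300,150:360,::-1],(420,400)),cv2.resize(b[140:240,180:280,::-1],(380,400))]))
```

```text
[[-0.02  -0.766 -0.643]
 [-0.02  -0.642  0.766]
 [-1.     0.028 -0.003]]
```

View pics/c4.png

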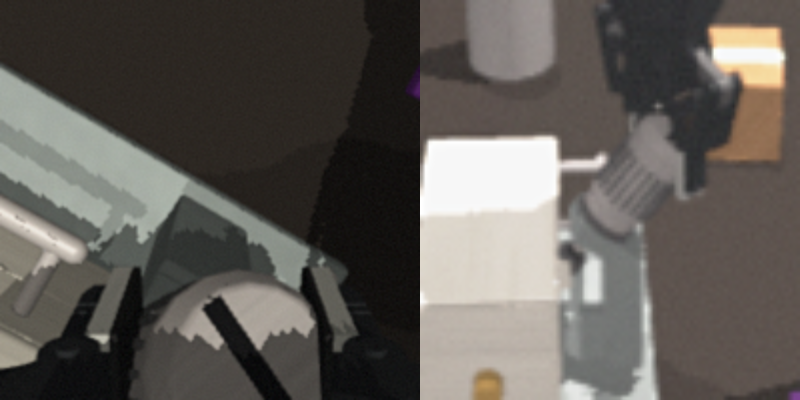

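```bash
cat > slot.py <<'E'
from h import *
a=np.array([-.609,-.090,.788]);X=np.array([.4946,.0614,.1724])
yj=np.array([-.1466,.989,0]);yj-=a*(a@yj);yj/=np.linalg.norm(yj);xj=np.cross(yj,a)
def ang(ci,uv,p):
    o,d=rays(ci,uv);c=X+a*p;P=o+d*(((c-o)@a)/(d@a))[:,None];v=P[1]-P[0]
    return np.degrees(np.arctan2(v@yj,v@xj))%180,np.linalg.norm(v)*1000,((P.mean(0)-c)@xj*1000,(P.mean(0)-c)@yj*1000)
E
python3 - <<'E'
from slot import *
L=lambda n:np.load(n,allow_pickle=True).item()
print(ang(L("pics/w1.npy"),np.array([(475,302),(502,343)])*.64,0))
print(ang(L("pics/w2.npy"),np.array([(350,288),(410,312)])*.64,0))
ci=camera_info("wrist")
for p in(0,.02):
  print(p,ang(ci,[(255,250),(292,300)],p))
  t=np.linspace(0,6.28,9)[:-1];c=X+a*p
  q=proj(ci,c+.0205*(np.cos(t)[:,None]*xj+np.sin(t)[:,None]*yj));print(((q-[150,100])*2).round(0).tolist())
  q=proj(camera_info("side"),[c+.0205*xj*0,c-xj*.0205,c+xj*.0205,c+yj*.0205]);print(((q-[180,140])*[3.8,4]+[420,0]).round(0).tolist())
E
```

```text
(np.float64(29.087876254519553), np.float64(35.90981024424072), (np.float64(-2.332667514997752), np.float64(1.3276606422418742)))
(np.float64(31.334256492117355), np.float64(36.33803096327019), (np.float64(-2.2462766221705532), np.float64(-2.203282650377422)))
0 (np.float64(65.15088635847374), np.float64(30.2190917310943), (np.float64(-6.527925171755059), np.float64(0.9713605521008907)))
[[196.0, 459.0], [260.0, 460.0], [304.0, 412.0], [304.0, 345.0], [265.0, 297.0], [207.0, 291.0], [159.0, 333.0], [152.0, 404.0]]
[[658.0, 150.0], [681.0, 166.0], [634.0, 134.0], [659.0, 167.0]]
0.02 (np.float64(65.15088635847378), np.float64(25.726544504581064), (np.float64(-2.29761597930717), np.float64(-5.63449962422799)))
[[225.0, 473.0], [298.0, 474.0], [346.0, 417.0], [345.0, 341.0], [300.0, 286.0], [234.0, 278.0], [181.0, 326.0], [174.0, 408.0]]
[[676.0, 128.0], [700.0, 145.0], [652.0, 112.0], [678.0, 145.0]]
```

>>> servo_tool(increments=[[[0,0,0,0],[0,0,0,0],[0,0,0,0],[0,0,0,0],[0,0,0,0]]], claw=1)

```text
time_s: 7.07
eef_pos: [0.4962, 0.0645, 0.1736]
orientation: [-1.709, 0.785, 1.706]
contact_force: [0.1, -0.5, 0.2]
finger_gap: 0.0853
```

```bash
python3 st.py
```

```text
7.0667 [0.49616857 0.06450159 0.17362249] pull 28.208317411185572 F [ 0.1 -0.5  0.2] Fa 0.1389380304262918 M [0.03 0.06 0.01] Ma -0.010358311754900635 gap 0.0852642331173311 yaw rel jacket 32.06158110411824 q6 -1.3073603667391216
```

>>> servo_tool(increments=[[[-0.9,0,0,0],[-0.9,0,0,0.12],[0,0,0,0.12],[0,0,0,0.12],[0,0,0,0.12]]])

```text
time_s: 7.48
eef_pos: [0.4959, 0.0646, 0.2459]
orientation: [-1.371, 1.093, 1.368]
contact_force: [0.0, -0.3, -0.4]
finger_gap: 0.0855
```

>>> servo_tool(increments=[[[0,0,0,0.12],[0,0,0,0.12],[0,0,0,0.12],[0,0,0,0.12],[0,0,0,0.12]]])

```text
time_s: 7.9
eef_pos: [0.4957, 0.0644, 0.2452]
orientation: [-0.926, 1.363, 0.925]
contact_force: [0.2, 0.8, 0.4]
finger_gap: 0.0855
```

>>> servo_tool(increments=[[[0,0,0,0.12],[0,0,0,0.12],[0,0,0,0],[0,0,0,0],[0,0,0,0]]])

```text
time_s: 8.32
eef_pos: [0.4956, 0.0641, 0.2447]
orientation: [-0.75, 1.437, 0.749]
contact_force: [-0.6, -0.0, 0.4]
finger_gap: 0.0857
```

```bash
cat > capm.py <<'E'
# find slot in wrist view by dark thin blob near predicted cap, and cap size
from slot import *
import sys
def look(name):
    ci=camera_info("wrist");img=camera("wrist");cv2.imwrite(name,img[...,::-1]);np.save(name[:-4]+".npy",ci,allow_pickle=True)
    g=cv2.cvtColor(img,cv2.COLOR_RGB2GRAY)
    for p in(0,.0185):
        c=X+a*p;t=np.linspace(0,6.28,40);q=proj(ci,c+.017*(np.cos(t)[:,None]*xj+np.sin(t)[:,None]*yj)).astype(np.int32)
        m=np.zeros(g.shape,np.uint8);cv2.fillPoly(m,[q],1)
        cs=big((g<60)&(m>0))
        if cs:
            pts=np.argwhere(((g<60)&(m>0)))[:,::-1].astype(float);mu=pts.mean(0);w,v=np.linalg.eigh(np.cov((pts-mu).T))
            print(p,len(pts),mu,ang(ci,[mu-15*v[:,1],mu+15*v[:,1]],p))
    return ci,img
E
python3 st.py;python3 - <<'E'
from capm import *
ci,img=look("pics/w5.png")
c=proj(ci,X+a*.01)[0].astype(int);print(c)
r=img[max(c[1]-75,0):c[1]+75,max(c[0]-75,0):c[0]+75,::-1]
s=camera("side")[140:240,180:280,::-1]
cv2.imwrite("pics/c5.png",np.hstack([cv2.resize(r,(400,400)),cv2.resize(s,(400,400))]))
E
```

```text
8.3167 [0.49555268 0.06409774 0.24469976] pull 84.62863371286342 F [-0.6 -0.   0.4] Fa 0.6978664866280474 M [0.01 0.01 0.03] Ma 0.011012203299966116 gap 0.08565034575286704 yaw rel jacket -43.35304682944169 q6 -2.623126705343672
0 202 [253.67821782 211.54455446] (np.float64(55.90242650663993), np.float64(24.63943706287523), (np.float64(-1.5940960953979697), np.float64(-0.2798053638308682)))
0.0185 186 [247.4516129  212.28494624] (np.float64(56.07653279674847), np.float64(22.619064288351524), (np.float64(3.9148062496309683), np.float64(1.1881961383355872)))
[248 210]
```

View pics/c5.png

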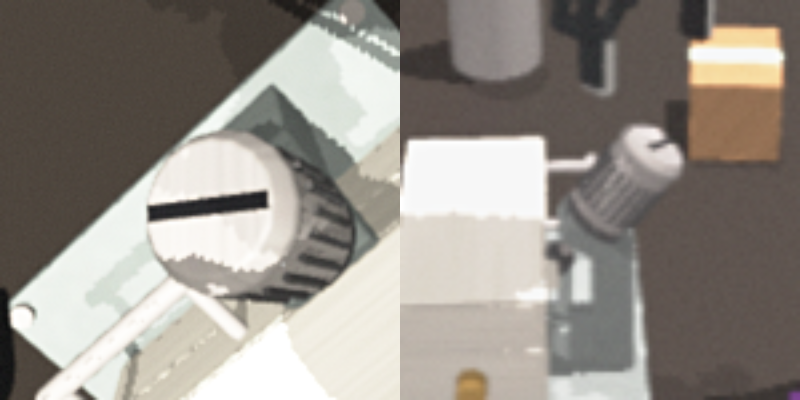

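The collar sprang home, but the slot sits about 26° further anticlockwise than at the start. I'll take a second stroke beginning further clockwise.

>>> servo_tool(increments=[[[0.3,-0.18,0.125,0],[0.3,-0.18,0.125,0],[0.45,0,0,0.1],[0.45,0,0,0.1],[0.45,0,0,0]]])

```text
time_s: 8.83
eef_pos: [0.5131, 0.0637, 0.1655]
orientation: [-0.589, 1.489, 0.589]
contact_force: [-0.0, -0.3, -0.5]
finger_gap: 0.0854
```

>>> servo_tool(increments=[[[0.45,0,0,0],[0,0,0,0],[0,0,0,0],[0,0,0,0],[0,0,0,0]]], claw=-1, squeeze=60)

```text
time_s: 9.25
eef_pos: [0.5103, 0.0627, 0.1468]
orientation: [-0.593, 1.495, 0.594]
contact_force: [-4.7, -3.2, -4.5]
finger_gap: 0.0632
```

>>> servo_tool(increments=[[[0,0,0,0],[0,0,0,0],[0,0,0,0],[0,0,0,0],[0,0,0,0]]])

```text
time_s: 9.67
eef_pos: [0.5103, 0.0627, 0.1468]
orientation: [-0.593, 1.495, 0.594]
contact_force: [-5.1, -3.7, -5.8]
finger_gap: 0.0633
```

```bash
python3 st.py
```

```text
9.6667 [0.51033863 0.06267807 0.14684055] pull -1.36129940441261 F [-5.1 -3.7 -5.8] Fa -1.1506112110083997 M [-0.71  1.09  0.07] Ma 0.38413509444789556 gap 0.06328574245244852 yaw rel jacket -54.99964897608036 q6 -2.8094798094226205
```

>>> servo_tool(increments=[[[-0.1,0.045,-0.063,0],[-0.1,0.045,-0.063,0],[-0.1,0.045,-0.063,0],[-0.1,0.045,-0.063,0],[-0.1,0.045,-0.063,0]]])

```text
time_s: 10.08
eef_pos: [0.4967, 0.0611, 0.1657]
orientation: [-0.592, 1.491, 0.593]
contact_force: [29.6, -9.8, -64.2]
finger_gap: 0.0622
```

```bash
python3 st.py
```

```text
10.0833 [0.49670555 0.06112609 0.16574177] pull 21.97508767999753 F [ 29.6  -9.8 -64.2] Fa -67.72070892542067 M [-2.95 -9.93 -0.02] Ma 2.679030933503578 gap 0.06222373185617901 yaw rel jacket -55.05647756683101 q6 -2.8199490629545805
```

>>> servo_tool(increments=[[[0.05,-0.025,0.03,0],[0,0,0,-0.06],[0,0,0,-0.1],[0,0,0,-0.1],[0,0,0,-0.1]]])

```text
time_s: 10.5
eef_pos: [0.4963, 0.0644, 0.1683]
orientation: [-0.868, 1.388, 0.879]
contact_force: [-20.4, 5.9, 10.8]
finger_gap: 0.0528
```

```bash
python3 st.py
```

```text
10.5 [0.49632275 0.06442433 0.1682714 ] pull 23.904718475116045 F [-20.4   5.9  10.8] Fa 20.41261413526429 M [ 3.25  5.91 -0.2 ] Ma -2.6671586279531767 gap 0.0527550751475201 yaw rel jacket -34.06820250111379 q6 -2.4529954164849976
```

>>> servo_tool(increments=[[[0,0,0,-0.1],[0,0,0,-0.1],[0,0,0,-0.1],[0,0,0,-0.1],[0,0,0,0]]])

```text
time_s: 10.92
eef_pos: [0.493, 0.0606, 0.1694]
orientation: [-1.171, 1.239, 1.181]
contact_force: [-31.0, -1.5, 23.6]
finger_gap: 0.0452
```

```bash
python3 st.py; python3 -c "
from capm import *
look('pics/w6.png')"
```

```text
10.9167 [0.49303997 0.06063352 0.16941725] pull 27.14803382251672 F [-31.   -1.5  23.6] Fa 37.5977895559236 M [ 0.73 10.66  0.49] Ma -1.0194745519582258 gap 0.045211327552797956 yaw rel jacket -11.13195980099894 q6 -2.0530656723926857
0 753 [261.56042497 263.11288181] (np.float64(76.79328936342658), np.float64(14.72635406395213), (np.float64(-2.4256704067699277), np.float64(0.7198571636778293)))
0.0185 861 [255.90360046 262.70267131] (np.float64(76.73622623591348), np.float64(12.843912717151392), (np.float64(-0.26051136403855685), np.float64(0.10652423160719096)))
```

```bash
cat > p.py <<'E'
from slot import *
import sys
def est(png):
    ci=np.load(png[:-4]+".npy",allow_pickle=True).item();g=cv2.imread(png,0)
    c=proj(ci,X+a*.01)[0]
    m=np.zeros(g.shape,np.uint8);cv2.circle(m,tuple(int(v) for v in c),50,1,-1)
    best=None
    for k in big((g<45)&(m>0))[:4]:
        (cx,cy),(w,h),t=cv2.minAreaRect(k)
        if min(w,h)<3: continue
        b=cv2.boxPoints(((cx,cy),(w,h),t))
        e=[(b[0]+b[1])/2,(b[2]+b[3])/2] if np.linalg.norm(b[0]-b[1])<np.linalg.norm(b[1]-b[2]) else [(b[1]+b[2])/2,(b[3]+b[0])/2]
        print(png,round(max(w,h)),round(min(w,h)),(round(cx),round(cy)),[(p,[np.round(q,1).tolist() for q in ang(ci,e,p)]) for p in(0,.0185)])
for f in sys.argv[1:]: est(f)
E
python3 p.py pics/w1.png pics/w2.png pics/w5.png pics/w6.png
```

```text
pics/w1.png 98 46 (337, 192) [(0, [22.7, 116.1, [-22.5, 29.2]]), (0.0185, [22.7, 109.0, [-15.0, 23.8]])]
pics/w2.png 40 5 (242, 191) [(0, [29.4, 35.8, [-4.0, -2.5]]), (0.0185, [29.4, 32.2, [5.9, 2.4]])]
pics/w5.png 44 5 (251, 212) [(0, [55.2, 36.4, [-3.4, -2.6]]), (0.0185, [55.2, 32.7, [4.9, 2.9]])]
pics/w6.png 85 10 (254, 263) [(0, [76.9, 42.2, [-3.4, -3.5]]), (0.0185, [76.9, 36.6, [-0.5, -1.2]])]
```

>>> servo_tool(increments=[[[-0.08,0.06,-0.01,0],[-0.06,0.04,-0.01,0],[0,0,0,-0.1],[0,0,0,-0.1],[0,0,0,-0.1]]])

```text
time_s: 11.38
eef_pos: [0.4898, 0.0581, 0.1706]
orientation: [-1.389, 1.093, 1.398]
contact_force: [-13.7, -9.8, -5.6]
finger_gap: 0.0438
```

```bash
python3 st.py; python3 -c "
from capm import *
look('pics/w7.png')" >/dev/null; python3 p.py pics/w7.png
```

```text
11.3833 [0.48982072 0.05806823 0.17063072] pull 30.295644538277227 F [-13.7  -9.8  -5.6] Fa 4.8639173858364355 M [-4.61  4.15 -1.11] Ma 1.556243578788297 gap 0.0438450304365621 yaw rel jacket 5.883244817576683 q6 -1.7580358409066543
pics/w7.png 87 11 (268, 268) [(0, [88.3, 43.4, [-3.1, 1.9]]), (0.0185, [88.3, 37.8, [-0.7, 0.5]])]
```

>>> servo_tool(increments=[[[0,0,0,0],[0,0,0,0],[0,0,0,0],[-0.8,-0.1,0.06,0],[-1,0,0,0]]], claw=1)

```text
time_s: 11.85
eef_pos: [0.4979, 0.0646, 0.2436]
orientation: [-1.388, 1.085, 1.391]
contact_force: [1.6, 0.9, 1.8]
finger_gap: 0.0855
```

```bash
python3 st.py; python3 -c "
from capm import *
look('pics/w8.png')" >/dev/null; python3 p.py pics/w8.png
```

```text
11.85 [0.49790892 0.06459641 0.24362196] pull 82.29949545089057 F [1.6 0.9 1.8] Fa 0.4014025706414146 M [ 0.06 -0.31  0.03] Ma 0.015299424189297209 gap 0.08552540844048753 yaw rel jacket 5.73004364618369 q6 -1.7650697784352578
pics/w8.png 53 5 (258, 194) [(0, [82.9, 39.7, [-10.0, 0.3]]), (0.0185, [82.9, 35.9, [-2.8, -0.2]])]
```

It's on the ledge (p ≈ 0.0185, turned about 53°). I'll regrip from clockwise and turn on without needing to pull.

>>> servo_tool(increments=[[[0,-0.08,-0.08,0],[0,0,0,0.12],[0,0,0,0.12],[0,0,0,0.12],[0,0,0,0.12]]])

```text
time_s: 12.32
eef_pos: [0.5033, 0.0624, 0.245]
orientation: [-1.032, 1.31, 1.03]
contact_force: [0.2, 0.4, 0.3]
finger_gap: 0.0854
```

>>> servo_tool(increments=[[[0,0,0,0.12],[0,0,0,0.12],[0.2,0,0,0.12],[0.4,0,0,0.12],[0.4,0,0,0]]])

```text
time_s: 12.73
eef_pos: [0.5037, 0.0626, 0.205]
orientation: [-0.665, 1.462, 0.664]
contact_force: [0.6, 0.2, -0.9]
finger_gap: 0.0855
```

>>> servo_tool(increments=[[[0.5,0,0,0],[0.53,0,0,0],[0,0,0,0],[0,0,0,0],[0,0,0,0]]])

```text
time_s: 13.15
eef_pos: [0.5036, 0.0624, 0.1645]
orientation: [-0.671, 1.462, 0.669]
contact_force: [-0.9, -0.3, -0.3]
finger_gap: 0.0855
```

>>> servo_tool(increments=[[[0,0,0,0],[0,0,0,0],[0,0,0,0],[0,0,0,0],[0,0,0,0]]], claw=-1, squeeze=50)

```text
time_s: 13.57
eef_pos: [0.5008, 0.0594, 0.1656]
orientation: [-0.674, 1.468, 0.668]
contact_force: [-13.1, -9.4, 16.1]
finger_gap: 0.0623
```

```bash
python3 st.py; python3 -c "
from capm import *
look('pics/w9.png')" >/dev/null; python3 p.py pics/w9.png
```

```text
13.5667 [0.50080677 0.05936994 0.16558565] pull 19.51247083354058 F [-13.1  -9.4  16.1] Fa 21.55406213468737 M [-2.54  4.02  0.4 ] Ma 1.502360670611124 gap 0.062261522085736626 yaw rel jacket -49.24939298963557 q6 -2.716331968174859
pics/w9.png 73 11 (223, 260) [(0, [83.1, 40.2, [-10.5, -13.2]]), (0.0185, [83.1, 33.9, [-2.6, -2.6]])]
```

>>> servo_tool(increments=[[[-0.06,0.03,-0.035,0],[-0.04,0.02,-0.02,-0.1],[0,0,0,-0.1],[0,0,0,-0.1],[0,0,0,-0.1]]])

```text
time_s: 14.03
eef_pos: [0.4991, 0.0609, 0.1709]
orientation: [-0.981, 1.337, 0.978]
contact_force: [-9.6, -7.2, 15.4]
finger_gap: 0.0516
```

```bash
python3 st.py; python3 -c "
from capm import *
look('pics/w10.png')" >/dev/null; python3 p.py pics/w10.png
```

```text
14.0333 [0.49906263 0.06087735 0.17086129] pull 24.596187727197794 F [-9.6 -7.2 15.4] Fa 18.65840723548267 M [-1.76  3.42 -0.07] Ma 0.708099753093328 gap 0.05164617966730089 yaw rel jacket -26.033008524698765 q6 -2.313238052660822
pics/w10.png 86 11 (240, 252) [(0, [104.7, 42.7, [-5.0, -7.2]]), (0.0185, [104.7, 36.8, [-0.6, -1.8]])]
```

>>> servo_tool(increments=[[[0,0,0,-0.1],[0,0,0,-0.1],[0,0,0,-0.1],[0,0,0,-0.1],[0,0,0,0]]])

```text
time_s: 14.5
eef_pos: [0.5009, 0.0622, 0.17]
orientation: [-1.278, 1.159, 1.273]
contact_force: [-4.5, -0.1, 10.1]
finger_gap: 0.0429
```

```bash
python3 st.py; python3 -c "
from capm import *
look('pics/w11.png')" >/dev/null; python3 p.py pics/w11.png
```

```text
14.5 [0.50094347 0.06218219 0.16996413] pull 22.626368230005017 F [-4.5 -0.1 10.1] Fa 10.725459289303325 M [0.87 1.28 0.22] Ma -0.46969292778465577 gap 0.042876985872563306 yaw rel jacket -3.1524793722300517 q6 -1.9136584974152702
pics/w11.png 88 10 (255, 246) [(0, [114.8, 42.2, [-4.0, -1.3]]), (0.0185, [114.8, 36.4, [-0.5, -0.6]])]
```

>>> servo_tool(increments=[[[0,0,0,-0.1],[0,0,0,-0.1],[0,0,0,-0.1],[0,0,0,0],[0,0,0,0]]])

```text
time_s: 14.97
eef_pos: [0.5056, 0.0624, 0.1711]
orientation: [-1.497, 0.99, 1.475]
contact_force: [12.7, -0.4, 1.7]
finger_gap: 0.0431
```

```bash
python3 st.py; python3 -c "
from capm import *
look('pics/w12.png')" >/dev/null; python3 p.py pics/w12.png
```

```text
14.9667 [0.5056416  0.0623604  0.17110227] pull 20.646015215601366 F [12.7 -0.4  1.7] Fa -6.388878551422218 M [-0.98 -4.48 -0.76] Ma 0.4011902511112342 gap 0.04308312852358976 yaw rel jacket 13.75688818440863 q6 -1.6196958022155779
pics/w12.png 86 10 (274, 235) [(0, [113.4, 42.8, [-5.2, 3.3]]), (0.0185, [113.4, 36.8, [-0.8, 0.4]])]
```

>>> servo_tool(increments=[[[0,-0.03,0,0],[0,-0.03,0,0],[0,0,0,-0.05],[0,0,0,0],[0,0,0,0]]], squeeze=25)

```text
time_s: 15.43
eef_pos: [0.5055, 0.0618, 0.171]
orientation: [-1.529, 0.966, 1.512]
contact_force: [3.2, -2.2, 9.2]
finger_gap: 0.043
```

```bash
python3 st.py
```

```text
15.4333 [0.5055491  0.0617945  0.17099798] pull 20.67109982411449 F [ 3.2 -2.2  9.2] Fa 5.508285232297762 M [-2.34 -1.74 -1.73] Ma 0.22277670884313716 gap 0.04299468962019925 yaw rel jacket 16.498483868882246 q6 -1.5713240702521583
```

>>> servo_tool(increments=[[[0,0,0,0],[0,0,0,0],[0,0,0,0],[-0.8,0,0,0],[-1,0,0,0]]], claw=1)

```text
time_s: 15.85
eef_pos: [0.4993, 0.0621, 0.2366]
orientation: [-1.52, 0.977, 1.53]
contact_force: [2.4, 0.3, 0.4]
finger_gap: 0.0854
```

```bash
python3 st.py; python3 -c "
from capm import *
look('pics/w13.png')" >/dev/null; python3 p.py pics/w13.png
python3 - <<'E'
from h import *
s=camera("side");cv2.imwrite("pics/s13.png",s[...,::-1])
E
```

```text
15.85 [0.49930748 0.0621171  0.23659003] pull 76.12974790246925 F [2.4 0.3 0.4] Fa -1.2007567975600641 M [ 0.1  -0.3   0.02] Ma -0.012785627952146397 gap 0.08538799720712391 yaw rel jacket 16.60131802365324 q6 -1.5685012761172552
pics/w13.png 53 6 (268, 200) [(0, [114.3, 39.6, [-8.8, 2.5]]), (0.0185, [114.3, 35.7, [-1.4, 0.2]])]
pics/w13.png 18 7 (300, 176) [(0, [57.4, 13.5, [-34.6, 21.8]]), (0.0185, [57.4, 12.1, [-24.7, 17.6]])]
pics/w13.png 31 3 (309, 222) [(0, [170.1, 23.7, [-1.1, 35.2]]), (0.0185, [170.1, 21.3, [5.5, 29.7]])]
```

>>> servo_tool(increments=[[[-0.3,-0.02,-0.82,0],[-0.3,-0.02,-0.82,0],[-0.3,-0.02,-0.82,0],[0,0,0,-0.12],[0,0,0,-0.12]]])

```text
time_s: 16.37
eef_pos: [0.5461, -0.027, 0.2751]
orientation: [-1.69, 0.807, 1.689]
contact_force: [-0.5, 0.7, -1.1]
finger_gap: 0.0854
```

>>> servo_tool(increments=[[[0,0,0,-0.12],[0,0,0,-0.12],[0,0,0,-0.12],[0,0,0,-0.12],[0,0,0,-0.12]]], claw=-0.45)

```text
time_s: 16.78
eef_pos: [0.5453, -0.0255, 0.2747]
orientation: [-2.067, 0.3, 2.067]
contact_force: [0.3, -0.3, -0.4]
finger_gap: 0.0257
```

>>> servo_tool(increments=[[[0,0,0,-0.12],[0,0,0,-0.12],[0,0,0,-0.12],[0,0,0,-0.08],[0,0,0,0]]])

```text
time_s: 17.2
eef_pos: [0.5453, -0.0254, 0.2747]
orientation: [2.144, 0.16, -2.144]
contact_force: [-0.4, -0.7, 0.7]
finger_gap: 0.0234
```

```bash
python3 st.py; python3 -c "
from capm import *
ci,img=look('pics/w14.png')
cv2.imwrite('pics/w14b.png',cv2.resize(img[...,::-1],(800,600)))
print(proj(ci,jw((-.084,-.05,.082),[.6189,.0343,.1472])))" ; python3 p.py pics/w14.png
```

```text
17.2 [ 0.54531032 -0.02544212  0.27471426] pull 86.0362425134521 F [-0.4 -0.7  0.7] Fa 0.8867376507378912 M [0.04 0.01 0.05] Ma 0.018575798408594302 gap 0.02337778984486528 yaw rel jacket 90.11037425630678 q6 -0.09105980006401111
0 633 [300.68088468 293.82622433] (np.float64(49.37106110853778), np.float64(27.29723797048192), (np.float64(0.8855473966752629), np.float64(-1.686859822196349)))
0.0185 661 [315.4871407  304.81845688] (np.float64(49.42405567140283), np.float64(25.787846940838502), (np.float64(1.3330030510972841), np.float64(-1.3003568174280846)))
[[263.47683425 174.20857085]]
pics/w14.png 99 82 (317, 301) [(0, [85.8, 113.6, [-24.0, 20.9]]), (0.0185, [85.8, 99.9, [-0.7, -1.7]])]
```

View pics/w14b.png

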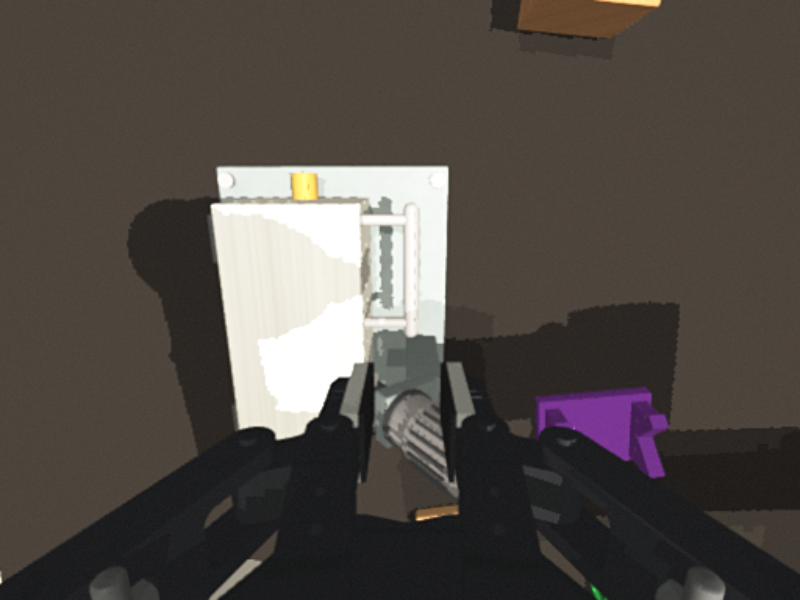

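The bar's middle is at (411,270), within 2 px of the prediction, so the handle pose is good. I check the collar's rest position in the side view by silhouette.

Run:
```python
from slot import *
ci=camera_info("side");A=cv2.imread("pics/side0.png",0)
B=camera("side");cv2.imwrite("pics/s14.png",B[...,::-1]);B=cv2.cvtColor(B,cv2.COLOR_RGB2GRAY)
for p in(.015,.0185):print(p,(proj(ci,X+a*p)-proj(ci,X)).round(2))
u=proj(ci,X)[0].round().astype(int);print(u)
for F in(lambda g:g.astype(np.float32),lambda g:cv2.Laplacian(cv2.GaussianBlur(g,(0,0),1),cv2.CV_32F)):
  for r in (10,13,16):
    T=F(A)[u[1]-r:u[1]+r,u[0]-r:u[0]+r];S=F(B)[u[1]-r-12:u[1]+r+12,u[0]-r-12:u[0]+r+12]
    T4=cv2.resize(T,None,fx=4,fy=4,interpolation=2);S4=cv2.resize(S,None,fx=4,fy=4,interpolation=2)
    m=cv2.matchTemplate(S4,T4,cv2.TM_CCOEFF_NORMED);_,v,_,l=cv2.minMaxLoc(m);print(r,v,(np.array(l)/4-12))
```

```text
0.015 [[ 3.66 -4.07]]
0.0185 [[ 4.53 -5.03]]
[243 178]
10 0.5797663331031799 [ 3.5 -4. ]
13 0.6233348250389099 [ 3.5  -3.75]
16 0.49905574321746826 [ 0.5 -0.5]
10 0.45440366864204407 [ 3.75 -4.  ]
13 0.442189484834671 [ 3.75 -4.  ]
16 0.35692667961120605 [ 3.75 -4.  ]
```

The side-view silhouette shift matches p = 0.015, so the collar is resting in its notch. Now the handle.

>>> servo_tool(increments=[[[0.95,0,0.05,0],[0.95,0,0,0],[0.95,0,0,0],[0.9,0,0,0],[0.5,0,0,0]]])

```text
time_s: 17.72
eef_pos: [0.541, -0.0259, 0.1005]
orientation: [2.141, 0.154, -2.154]
contact_force: [-0.8, 0.3, -0.4]
finger_gap: 0.0235
```

>>> servo_tool(increments=[[[0.42,0,0,0],[0,0,0,0],[0,0,0,0],[0,0,0,0],[0,0,0,0]]])

```text
time_s: 18.13
eef_pos: [0.5446, -0.0256, 0.0896]
orientation: [2.149, 0.157, -2.142]
contact_force: [0.3, 0.6, 0.8]
finger_gap: 0.0236
```

>>> servo_tool(increments=[[[0,0,0,0],[0,0,0,0],[0,0,0,0],[0,0,0,0],[0,0,0,0]]], claw=-1, squeeze=30)

```text
time_s: 18.55
eef_pos: [0.5428, -0.0259, 0.0892]
orientation: [2.145, 0.157, -2.146]
contact_force: [-4.9, 0.2, 6.5]
finger_gap: 0.0099
```

```bash
python3 st.py
python3 - <<'E'
from h import *
# lid arc in jacket frame (x,z) for handle from hinge
hx,hz=.057,.046;r=np.hypot(.141,.036);t0=np.arctan2(.036,-.141)
pr=None
for k in np.arange(0,1.91,.1):
    x=hx+r*np.cos(t0-k);z=hz+r*np.sin(t0-k)
    if pr: print(round(k,1),'pos',round(x*1e3),round(z*1e3),'dx(mm)',round((x-pr[0])*1e3,1),'dz',round((z-pr[1])*1e3,1))
    pr=(x,z)
E
```

```text
18.55 [ 0.54278302 -0.0259469   0.08921153] pull -58.555353221188966 F [-4.9  0.2  6.5] Fa 8.061051576049042 M [0.17 1.72 0.01] Ma -0.24950653308750295 gap 0.009862536291033485 yaw rel jacket 89.92487830221759 q6 -0.09457104927723177
0.1 pos -80 96 dx(mm) 4.3 dz 13.9
0.2 pos -74 109 dx(mm) 5.7 dz 13.4
0.3 pos -67 122 dx(mm) 7.0 dz 12.8
0.4 pos -59 134 dx(mm) 8.2 dz 12.0
0.5 pos -49 145 dx(mm) 9.4 dz 11.1
0.6 pos -39 155 dx(mm) 10.4 dz 10.1
0.7 pos -28 164 dx(mm) 11.4 dz 9.0
0.8 pos -15 172 dx(mm) 12.2 dz 7.9
0.9 pos -2 179 dx(mm) 13.0 dz 6.6
1.0 pos 11 184 dx(mm) 13.6 dz 5.3
1.1 pos 25 188 dx(mm) 14.0 dz 3.9
1.2 pos 39 190 dx(mm) 14.3 dz 2.5
1.3 pos 54 191 dx(mm) 14.5 dz 1.0
1.4 pos 69 191 dx(mm) 14.5 dz -0.4
1.5 pos 83 189 dx(mm) 14.4 dz -1.9
1.6 pos 97 186 dx(mm) 14.2 dz -3.3
1.7 pos 111 181 dx(mm) 13.8 dz -4.7
1.8 pos 124 175 dx(mm) 13.2 dz -6.1
1.9 pos 137 168 dx(mm) 12.6 dz -7.3
```

>>> servo_tool(increments=[[[-0.348,0,-0.108,0],[-0.335,0,-0.143,0],[-0.32,0,-0.175,0],[-0.3,0,-0.205,0],[-0.278,0,-0.235,0]]])

```text
time_s: 18.97
eef_pos: [0.5743, -0.0212, 0.1516]
orientation: [2.138, 0.156, -2.154]
contact_force: [-11.2, -0.1, 4.6]
finger_gap: 0.0095
```

>>> servo_tool(increments=[[[-0.253,0,-0.26,0],[-0.225,0,-0.285,0],[-0.198,0,-0.305,0],[-0.165,0,-0.325,0],[-0.133,0,-0.34,0]]])

```text
time_s: 19.38
eef_pos: [0.6375, -0.0119, 0.1928]
orientation: [2.147, 0.157, -2.144]
contact_force: [-1.3, -0.1, 1.5]
finger_gap: 0.0097
```

```bash
python3 st.py
```

```text
19.3833 [ 0.63752858 -0.01189456  0.19281999] pull -35.87663982216118 F [-1.3 -0.1  1.5] Fa 1.9628949439223604 M [0.02 0.89 0.04] Ma -0.0593348378753688 gap 0.009669698123724252 yaw rel jacket 89.93668235057774 q6 -0.07994405702843757
```

Tracking well. Continue to about 1.5 rad, then open and rise.

>>> servo_tool(increments=[[[-0.098,0,-0.35,0],[-0.063,0,-0.358,0],[-0.025,0,-0.363,0],[0.01,0,-0.363,0],[0.048,0,-0.36,0]]])

```text
time_s: 19.8
eef_pos: [0.7096, -0.0011, 0.1971]
orientation: [2.148, 0.157, -2.143]
contact_force: [-0.8, 1.0, 1.9]
finger_gap: 0.0095
```

>>> servo_tool(increments=[[[0,0,0,0],[0,0,0,0],[-0.5,0,0,0],[-0.9,0,0,0],[-0.9,0,0,0]]], claw=0)

```text
time_s: 20.22
eef_pos: [0.7072, -0.0018, 0.2879]
orientation: [2.142, 0.156, -2.149]
contact_force: [1.5, 0.7, 0.8]
finger_gap: 0.0425
```

```bash
python3 st.py
```

```text
20.2167 [ 0.70724048 -0.00180404  0.28786277] pull -4.345626294666561 F [1.5 0.7 0.8] Fa -0.3515614568269402 M [ 0.04 -0.29 -0.01] Ma 0.00031312245248368755 gap 0.04249284559549231 yaw rel jacket 89.92389044233005 q6 -0.07171160087739645
```

>>> servo_tool(increments=[[[-0.3,-0.4,0.68,0],[-0.3,-0.4,0.68,0],[0,-0.42,0.69,0],[0,0,0,0],[0,0,0,0]]])

```text
time_s: 20.63
eef_pos: [0.6185, 0.0351, 0.3132]
orientation: [2.147, 0.159, -2.143]
contact_force: [-0.8, 0.2, 0.6]
finger_gap: 0.0425
```

```bash
python3 st.py; python3 -c "
from capm import *
ci,img=look('pics/w15.png')
cv2.imwrite('pics/w15b.png',cv2.resize(img[...,::-1],(800,600)))
J=[.6189,.0343,.1472]
for y in(-.085,0,.085): print(y,proj(ci,jw([(-.018,y,.058),(0,y,.076),(.018,y,.058)],J)).round(0).tolist())
h=cv2.cvtColor(img,cv2.COLOR_RGB2HSV);m=(h[...,0]<20)&(h[...,1]>70)&(h[...,2]>60)
for c in big(m)[:4]:print(cv2.contourArea(c),cv2.minAreaRect(c))
"
```

```text
20.6333 [0.61845917 0.03509846 0.3131559 ] pull 66.33195473287564 F [-0.8  0.2  0.6] Fa 0.9193087356998539 M [ 0.01 -0.1   0.01] Ma 0.006902792066586975 gap 0.0425284396234173 yaw rel jacket 90.00850394340986 q6 -0.16134974482729
0.0185 37 [400.48648649 232.91891892] (np.float64(114.32113631498817), np.float64(40.14958001117764), (np.float64(-7.737102714493578), np.float64(-0.501724396404865)))
-0.085 [[276.0, 99.0], [261.0, 98.0], [247.0, 99.0]]
0 [[275.0, 165.0], [261.0, 167.0], [248.0, 165.0]]
0.085 [[274.0, 223.0], [261.0, 228.0], [249.0, 223.0]]
3243.5 ((260.5, 165.0), (128.0, 27.0), 90.0)
86.0 ((260.5, 237.0), (8.0, 13.0), 90.0)
25.0 ((365.5, 282.0), (4.0, 11.0), 90.0)
8.0 ((253.5, 78.5), (13.0, 1.0), 90.0)
```

View pics/w15b.png

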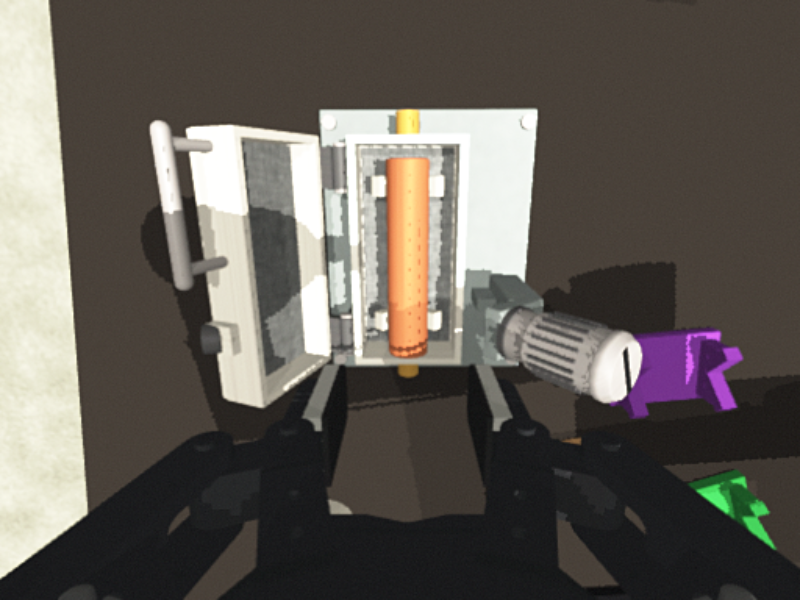

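The lid is fully open, and the tube spans (408,155)–(408,355), exactly where predicted. Descend on it.

>>> servo_tool(increments=[[[0.95,0,0,0],[0.95,0,0,0],[0.95,0,0,0],[0.95,0,0,0],[0.7,0,0,0]]], claw=0.07)

```text
time_s: 21.1
eef_pos: [0.6195, 0.0342, 0.1274]
orientation: [2.142, 0.156, -2.15]
contact_force: [0.0, -0.2, 0.2]
finger_gap: 0.0456
```

>>> servo_tool(increments=[[[0,0,0,0],[0.5,0,0,0],[0.5,0,0,0],[0.5,0,0,0],[0.3,0,0,0]]])

```text
time_s: 21.52
eef_pos: [0.6213, 0.0346, 0.059]
orientation: [2.146, 0.156, -2.146]
contact_force: [-0.2, -0.2, -0.4]
finger_gap: 0.0453
```

>>> servo_tool(increments=[[[0,0,0,0],[0,0,0,0],[0,0,0,0],[0,0,0,0],[0,0,0,0]]])

```text
time_s: 21.93
eef_pos: [0.6214, 0.035, 0.0607]
orientation: [2.148, 0.157, -2.143]
contact_force: [-0.1, -0.3, 0.2]
finger_gap: 0.0454
```

```bash
python3 st.py
```

```text
21.9333 [0.621378   0.03499143 0.06074802] pull -134.3333913840156 F [-0.1 -0.3  0.2] Fa 0.23301860527714324 M [0.08 0.03 0.01] Ma -0.04523109927552022 gap 0.04543579922543381 yaw rel jacket 89.94113776756237 q6 -0.16118531965932495
```

>>> servo_tool(increments=[[[0,0,0,0],[0,0,0,0],[0,0,0,0],[0,0,0,0],[0,0,0,0]]], claw=-1, squeeze=40)

```text
time_s: 22.35
eef_pos: [0.6187, 0.0344, 0.0602]
orientation: [2.142, 0.156, -2.149]
contact_force: [-7.1, -0.8, 7.5]
finger_gap: 0.0344
```

>>> servo_tool(increments=[[[0,0,0,0],[-0.3,0,0,0],[-0.5,0,0,0],[-0.5,0,0,0],[-0.8,0,0,0]]])

```text
time_s: 22.77
eef_pos: [0.6181, 0.0348, 0.1409]
orientation: [2.138, 0.156, -2.154]
contact_force: [-0.5, -0.8, -4.2]
finger_gap: 0.035
```

>>> servo_tool(increments=[[[-0.9,0,0,0],[-0.9,0,0,0],[-0.9,0,0,0],[-0.4,0,0,0],[0,0,0,0]]])

```text
time_s: 23.18
eef_pos: [0.6219, 0.0349, 0.2725]
orientation: [2.155, 0.158, -2.137]
contact_force: [0.8, 0.1, -3.2]
finger_gap: 0.0349
```

```bash
python3 st.py
python3 - <<'E'
from h import *
ci=np.load("pics/w1.npy",allow_pickle=True).item()
c=np.array([(70,75),(287,47),(72,365)])/4.444+[390,110]
P=plane(ci,c,.014)[:,:2]*1000;print(P.round(0),np.linalg.norm(P[1]-P[0]),np.linalg.norm(P[2]-P[0]),'centre',(P[1]+P[2])/2)
for v in(P[2]-P[0],):print('y axis angle',np.degrees(np.arctan2(v[1],v[0])))
v=P[1]-P[0];print('x',np.degrees(np.arctan2(v[1],v[0])))
# side view outline
for n in("side",):
    ci=camera_info(n);print(proj(ci,[[*(((P[1]+P[2])/2000).tolist()),.014]])/.64)
E
```

```text
23.1833 [0.62191867 0.0348672  0.27248653] pull 32.19846377295338 F [ 0.8  0.1 -3.2] Fa -2.986968857664677 M [ 0.05 -0.08  0.02] Ma -0.0056657669439301745 gap 0.03488460764009178 yaw rel jacket 89.9376667503663 q6 -0.16120762740711575
[[390. 221.]
 [370. 293.]
 [494. 253.]] 75.68721151843789 109.04338727892001 centre [431.79097149 273.20189997]
y axis angle 17.332573946806637
x 105.66635137129887
[[407.60534074 444.33131985]]
```

>>> servo_tool(increments=[[[0,-0.82,0.477,0],[0,-0.82,0.477,0],[0,-0.82,0.477,0],[0,-0.82,0.477,0],[0,-0.82,0.477,0]]])

```text
time_s: 23.6
eef_pos: [0.4999, 0.184, 0.2652]
orientation: [2.142, 0.156, -2.149]
contact_force: [0.3, 1.1, -3.3]
finger_gap: 0.0345
```

>>> servo_tool(increments=[[[0,-0.82,0.477,0],[0,-0.82,0.477,0],[0,-0.82,0.477,0],[0,0,0,0.118],[0,0,0,0.118]]])

```text
time_s: 24.02
eef_pos: [0.4289, 0.2736, 0.2655]
orientation: [-2.172, 0.101, 2.179]
contact_force: [0.2, 0.6, -3.1]
finger_gap: 0.0348
```

>>> servo_tool(increments=[[[0,0,0,0.118],[0,0,0,0.118],[0,0,0,0.118],[0,0,0,0.118],[0,0,0,0.118]]])

```text
time_s: 24.43
eef_pos: [0.4303, 0.2718, 0.2653]
orientation: [-1.823, 0.654, 1.828]
contact_force: [-0.6, 0.7, -2.3]
finger_gap: 0.0343
```

>>> servo_tool(increments=[[[0,0,0,0.118],[0,0,0,0.118],[0,0,0,0.118],[0,0,0,0.118],[0,0,0,0.118]]])

```text
time_s: 24.85
eef_pos: [0.4303, 0.2718, 0.2653]
orientation: [-1.422, 1.059, 1.425]
contact_force: [0.7, -0.0, -3.8]
finger_gap: 0.0348
```

```bash
python3 st.py
python3 - <<'E'
from h import *
s=read_state();R=Ro.from_rotvec(s['orientation']).as_matrix();print('tool y angle',np.degrees(np.arctan2(R[1,1],R[0,1])))
ci,a=show("wrist","pics/w16.png");np.save("pics/w16.npy",ci,allow_pickle=True)
b=a[...,::-1].copy()
S=[.4318,.2732,np.radians(17)]
for p in [(-.055,-.038),(.055,-.038),(.055,.038),(-.055,.038)]:
    u=proj(ci,jw((*p,.014),S))[0];print(u.round(0));cv2.circle(b,tuple(int(v) for v in u),2,(0,0,255),-1)
cv2.imwrite("pics/w16b.png",cv2.resize(b,(800,600)))
E
```

```text
24.85 [0.43025223 0.27178469 0.26526926] pull 121.91354526642542 F [ 0.7 -0.  -3.8] Fa -3.4561266683860103 M [-0.01 -0.01  0.  ] Ma 0.007143264216199997 gap 0.034783483518105875 yaw rel jacket 8.462447816174063 q6 -2.1465332986370975
tool y angle -163.10771841375194
[231. 125.]
[234. 206.]
[288. 206.]
[290. 125.]
```

View pics/w16b.png

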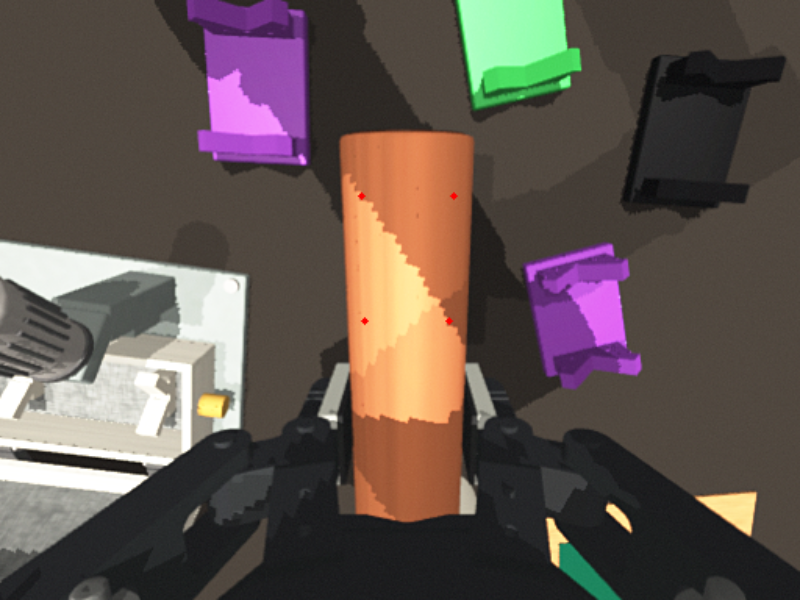

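The tube hides the stand entirely, as expected when centred over it. The red marks are the predicted board corners. Correct by about 2 mm and lower.

>>> servo_tool(increments=[[[0.8,-0.046,0.023,0],[0.9,0,0,0],[0.9,0,0,0],[0.6,0,0,0],[0.3,0,0,0]]])

```text
time_s: 25.32
eef_pos: [0.4298, 0.2714, 0.1219]
orientation: [-1.428, 1.06, 1.433]
contact_force: [0.4, -0.9, -2.9]
finger_gap: 0.0347
```

>>> servo_tool(increments=[[[0.3,0,0,0],[0.3,0,0,0],[0.3,0,0,0],[0.2,0,0,0],[0.1,0,0,0]]])

```text
time_s: 25.73
eef_pos: [0.4316, 0.2727, 0.0772]
orientation: [-1.428, 1.055, 1.43]
contact_force: [-0.7, 1.1, -3.9]
finger_gap: 0.0347
```

```bash
python3 st.py
```

```text
25.7333 [0.43155997 0.27268344 0.07718402] pull -27.174921093921267 F [-0.7  1.1 -3.9] Fa -2.75493781220607 M [ 0.01 -0.01 -0.04] Ma -0.03720705626815842 gap 0.03473030104158925 yaw rel jacket 8.875660043400458 q6 -2.1385627091613593
```

>>> servo_tool(increments=[[[0.1,0,0,0],[0.1,0,0,0],[0.08,0,0,0],[0.06,0,0,0],[0,0,0,0]]])

```text
time_s: 26.15
eef_pos: [0.4326, 0.2736, 0.0653]
orientation: [-1.427, 1.052, 1.428]
contact_force: [-0.3, -0.1, -2.5]
finger_gap: 0.0345
```

>>> servo_tool(increments=[[[0.04,0,0,0],[0.04,0,0,0],[0.02,0,0,0],[0,0,0,0],[0,0,0,0]]])

```text
time_s: 26.57
eef_pos: [0.4328, 0.2737, 0.0617]
orientation: [-1.427, 1.051, 1.427]
contact_force: [0.5, -0.5, -3.1]
finger_gap: 0.0346
```

```bash
python3 st.py
```

```text
26.5667 [0.43277161 0.27371971 0.06165578] pull -40.2423266157844 F [ 0.5 -0.5 -3.1] Fa -2.7055872469086686 M [-0.01 -0.01  0.03] Ma 0.026956932995861778 gap 0.034602603389837554 yaw rel jacket 8.80803136581697 q6 -2.140215755920131
```

>>> servo_tool(increments=[[[0.03,0,0,0],[0.03,0,0,0],[0.03,0,0,0],[0.02,0,0,0],[0,0,0,0]]])

```text
time_s: 26.98
eef_pos: [0.4329, 0.2735, 0.0573]
orientation: [-1.428, 1.052, 1.427]
contact_force: [0.6, -1.5, -1.9]
finger_gap: 0.0346
```

>>> servo_tool(increments=[[[0.02,0,0,0],[0.02,0,0,0],[0.02,0,0,0],[0,0,0,0],[0,0,0,0]]])

```text
time_s: 27.4
eef_pos: [0.4335, 0.273, 0.0565]
orientation: [-1.429, 1.051, 1.426]
contact_force: [-2.3, -5.4, 11.0]
finger_gap: 0.0345
```

```bash
python3 st.py
```

```text
27.4 [0.43346975 0.27302895 0.05645457] pull -44.703879886404025 F [-2.3 -5.4 11. ] Fa 10.571689918895009 M [-1.94  0.76  0.04] Ma 1.141345529876591 gap 0.03446539894056678 yaw rel jacket 8.849730642468213 q6 -2.1402137486898978
```

Contact came at the expected height (11 N up). Release and rise.

>>> servo_tool(increments=[[[-0.02,0,0,0],[0,0,0,0],[0,0,0,0],[0,0,0,0],[0,0,0,0]]], claw=0.3, squeeze=20)

```text
time_s: 27.82
eef_pos: [0.4328, 0.2739, 0.0555]
orientation: [-1.427, 1.051, 1.427]
contact_force: [-0.9, -0.3, -0.2]
finger_gap: 0.055
```

>>> servo_tool(increments=[[[-0.2,0,0,0],[-0.4,0,0,0],[-0.8,0,0,0],[-0.9,0,0,0],[-0.9,0,0,0]]])

```text
time_s: 28.23
eef_pos: [0.4324, 0.2733, 0.1854]
orientation: [-1.428, 1.052, 1.427]
contact_force: [1.0, 1.8, -0.8]
finger_gap: 0.0554
```

>>> servo_tool(increments=[[[-0.9,0,0,0],[-0.5,0.5,0,0],[0,0.5,0,0],[0,0,0,0],[0,0,0,0]]])

```text
time_s: 28.65
eef_pos: [0.3941, 0.2618, 0.2406]
orientation: [-1.427, 1.049, 1.428]
contact_force: [0.2, -0.1, -0.0]
finger_gap: 0.055
```

```bash
python3 st.py
python3 - <<'E'
from h import *
ci,w=show("wrist","pics/w17.png");_,s=show("side","pics/s17.png")
h=cv2.cvtColor(w,cv2.COLOR_RGB2HSV);m=(h[...,0]<12)&(h[...,1]>110)&(h[...,2]>50)
c=big(m)[0];r=cv2.minAreaRect(c);b=cv2.boxPoints(r);P=plane(ci,b,.054)*1000;print(r,P[:,:2].round(0).tolist(),P.mean(0))
cv2.imwrite("pics/c17.png",np.hstack([cv2.resize(w[...,::-1],(400,300)),cv2.resize(s[...,::-1],(400,300))]))
# bystanders: difference of side view, scene view
for n in("side","scene"):
    A=cv2.imread(f"pics/{n}0.png",0);B=cv2.cvtColor(camera(n),cv2.COLOR_RGB2GRAY)
    rg=dict(side=dict(carton=(390,425,225,285),flask=(295,340,150,250),cup=(185,265,420,520)),scene=dict(carton=(190,285,360,450),flask=(188,285,490,590),cup=(575,635,262,335)))[n]
    for k,(x0,x1,y0,y1) in rg.items():
        q=[int(v*.64) for v in(x0,x1,y0,y1)];T=A[q[2]:q[3],q[0]:q[1]];S=B[q[2]-6:q[3]+6,q[0]-6:q[1]+6]
        m=cv2.matchTemplate(S,T,cv2.TM_CCOEFF_NORMED);_,v,_,l=cv2.minMaxLoc(m);print(n,k,round(v,3),np.array(l)-6)
E
```

```text
28.65 [0.39407765 0.2618182  0.24058423] pull 125.38904640619891 F [ 0.2 -0.1 -0. ] Fa -0.15997592036273256 M [ 0.05 -0.    0.01] Ma -0.023898351236193868 gap 0.05503793610175369 yaw rel jacket 8.85848201463131 q6 -2.1877718251049094
((258.5, 211.5), (145.0, 33.0), 90.0) [[361.0, 231.0], [350.0, 265.0], [523.0, 322.0], [535.0, 282.0]] [442.39084233 275.18822965  54.        ]
side carton 0.68 [-1  0]
side flask 0.998 [0 0]
side cup 0.999 [0 0]
scene carton 0.969 [-1  0]
scene flask 0.981 [0 0]
scene cup 1.0 [0 0]
```

View pics/c17.png

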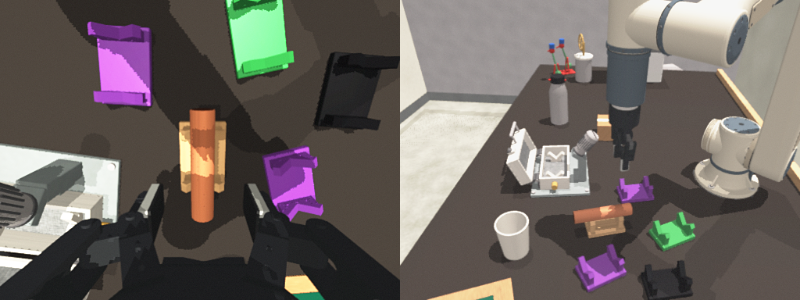

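Run:
```python
from slot import *
ci=camera_info("side");A=cv2.imread("pics/s14.png",0);B=cv2.imread("pics/s17.png",0)
u=proj(ci,X+a*.015)[0].round().astype(int);r=13
m=cv2.matchTemplate(B[u[1]-r-8:u[1]+r+8,u[0]-r-8:u[0]+r+8],A[u[1]-r:u[1]+r,u[0]-r:u[0]+r],cv2.TM_CCOEFF_NORMED);_,v,_,l=cv2.minMaxLoc(m);print("collar",v,np.array(l)-8)
C=cv2.imread("pics/scene0.png");D=camera("scene")[...,::-1]
f=lambda I:[cv2.boundingRect(c) for c in big(((lambda h:(h[...,0]>5)&(h[...,0]<25)&(h[...,1]>90)&(h[...,2]>90))(cv2.cvtColor(np.ascontiguousarray(I),cv2.COLOR_BGR2HSV)))[220:300,115:190])[:1]]
print("carton box",f(C),f(D))
hand_in()
```

```text
collar 0.806708574295044 [0 0]
carton box [(10, 12, 54, 54)] [(10, 12, 54, 54)]
the job is handed in; nothing more can be done
```

The job is handed in at about 29 s of the 66 s limit. The collar is resting back, the lid is open, and the tube lies in the wooden stand.

**Collar:** I pulled it right back and turned it anticlockwise in three strokes, because the tool can only turn about a vertical axis. The first release let it spring home, and the second left it on the ledge. In the third it stopped turning at about 85° from its start while the gripper turned on another 17°, so I took that as its stop. After release, the side view fitted a pull of 0.015 (the notch), and it had not moved in the last check.

**Lid:** I swung it up by its handle to about 1.5 rad and let go. The wrist picture shows it standing open.

**Tube:** I lifted it out and lowered it until the stand carried it, at the expected height with about 11 N of contact force, then let go. The last pictures show it lying across the stand with nothing touching it. A rough wrist measurement put its centre about 10 mm from the stand's middle, mostly along its length. The gripper's position at release put it within a few millimetres.

**Bystanders:** The flask and cup matched their first pictures exactly. The carton's match was weak in the side view (0.68, partly hidden by the arm) and off by 1 px in both views. Its colour outline in the scene view was unchanged, and I never went near it.

The highest force I read was about 70 N at the wrist, while pulling the collar against its end stop.

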